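# Collect the stripped vise's parts into the nested tray

### The arm

A 7-joint arm with a two-finger parallel gripper is mounted at the origin on the work surface. World frame = base frame: x ahead of the robot, y to its left, z up, the work surface at z = 0. Lengths are in m, angles in rad, forces in N, time in s.
With the tool pointing down it reaches from about 0.35 to 0.9 m from the base axis. Payload 8.1 kg.
Tool frame: the origin (TCP) lies midway between the tips of the shut fingers; the grasp point (between the pads) lies arm.grip_point_offset behind it (arm.grip_point_offset is the distance from the TCP to the grasp point, in m); y points along the fingers, z is the direction in which the jaws open and shut, and the axes are right-handed (so a half turn about y gives the same grasp; the last joint's range is limited). The gripper opens to 92 mm and grips with 3 to 60 N. Pads are 19 mm wide; open, the fingers measure 130 mm over their backs; the gripper's body (75 mm by 190 mm) begins 47 mm behind the grasp point.
Start: joints at [-1.409, 0.434, 0.025, 1.573, -0.012, 1.134, -0.075], TCP at [0.164, 0.603, 0.227] pointing down, gripper open.
Joint ranges: [-2.62, 2.62], [-0.44, 2.09], [-1.27, 1.32], [0.08, 2.57], [-1.32, 4.46], [0.12, 2], [-2.74, 2.74]. Speed limits (rad/s): [2.22, 2.22, 3.01, 3.01, 3.14, 3.14, 3.14].

### API

Orientations are given as a rotation vector (axis times angle).
In Python, from cell import arm, get_image, camera_info gives the robot as it stands.
- The arm moves only by the tool carry_out, never from a script. Its argument "steps" is one flat list of numbers, 5 for each row, row after row: the opening, from 0 (shut) to 1 (fully open), then the shift along the world's x, y, z in units of 0.1 m (1.0 is 0.1 m), then the turn about the world's z in units of 45 degrees (1.0 is 45 degrees). In form: [hand, dx, dy, dz, spin, hand, dx, dy, dz, spin, ...]. A call has 1 to 12 rows; each row is the pose to reach, as a shift and turn from the pose commanded when the call began; what a row does not reach only later rows make up. A row lasts 1/10 s, in which the tool goes at most 50 mm and 8.59 degrees, less where a joint would pass 70% of its speed; a pose out of reach is approached as far as the arm can. A call with a number of a shift or a turn outside -1 to 1 is refused whole. A call with a gripper value outside its range is refused whole. The fingers move at their own pace and stop on an object; "grip_force" is the grip in N (left out, the last holds). Time passes only in rows, so rows that repeat a pose let the fingers close. It gives the time, the measured TCP pose, the force and the opening at its end, in the units of the state.
- arm.observe(): the state, without advancing time (a new reading comes with each control period).
- get_image(name): name is "scene" or "top"; returns (picture, depth): 384x512x3 uint8, red, green, blue; 384x512 float32, m along the optical axis (not along the pixel's ray), 0 where there is no reading.
- camera_info(name): a dict with "fovy" (degrees; the focal length in pixels is half the picture's height over the tangent of half this angle, whatever the lens; pixels are square), "cx", "cy" (the principal point, pixels), "dist_coeffs" ([k1, k2, p1, p2, k3] as OpenCV has them; the pictures are not rectified), "R" (3x3) and "t" (3): a world point X has camera coordinates R X + t. Camera axes: x right, y down, z forward; pixel columns grow to the right and rows downward; lengths in m; the calibration is good to about 2 mm. A picture is of the moment at which its call begins. camera_info takes no time and is no camera call.
- arm.sign_off(): hands the job in, once; it reports no verdict.
The state is a dict: "clock": time; "joints": joint angles; "dq": joint speeds; "joint_efforts": joint torques, N m; "position": TCP position; "ee_rot": TCP orientation; "force": force on the tool from outside, world axes, zero at the start; "ft_torque": the same for the moment, N m; "width": opening from 0.0 (shut) to 1.0 (fully open).
Only numpy, scipy, OpenCV 4.12 (cv2) and the standard library are available. Lean on these libraries where they do the work, as an engineer would, in place of code of your own. Each camera call takes 0.05 s, during which the arm holds its last target. There are 200 camera calls.

### The job

The bench vise has been stripped for service: collect its four loose parts - the serrated jaw plate with its two screw holes, the large thrust collar, the brass flanged nut and the swivel-lock lever - from among the things on the bench and lay each flat in the pocket of the carrying tray that is shaped for it (long, round, square, and stepped for the lever). Leave the short plain bar offcut and the small spacer ring where they lie.

Things in the scene. Friction and masses are not known exactly. Their poses are not given: they have to be found in the camera images.
- jaw_mid (a point): Vise jaw plate: a steel bar 100 mm long, 24 mm wide, 16 mm high, lying flat, with two dark screw holes and fine serrations on top. The point is its centre, half-way up (8 mm over what it lies on); x along its length, z up. Either way round is the same. About 0.3 kg.
- collar_mid (a point): Thrust collar of the vise screw: the larger of the two steel rings, 58 mm outside, 30 mm hole, 16 mm high, lying flat. The point is its centre, half-way up (8 mm over what it lies on); z up. About 0.2 kg.
- nut_mid (a point): Screw nut of the vise, brass: a square flange 48 x 48 mm, 12 mm thick, lying down, with a round boss 40 mm in diameter on it, 34 mm high overall. The point is on its axis, half-way up (17 mm over what it lies on, within the boss); x and y along the flange's sides, z up. Any quarter turn is the same. About 0.35 kg.
- lever_mid (a point): Swivel-lock lever of the vise, dark steel: a round hub 40 mm in diameter and 24 mm high with a dark bore in its top, and a straight flat arm 14 mm wide and 12 mm high. The point is the hub's centre, half-way up (12 mm over what it lies on); x along the arm, whose end is 84 mm from the point; z up. About 0.25 kg; best held by the hub, across the arm.
- nest_jaw_floor (a point): Plastic nest 130 x 90 mm, black with grey pocket floor, one of four lying two by two in one fixed aluminium tray. Pocket floor 6 mm, nest top and tray rim 12 mm over the bench. This one has a long rectangular pocket 116 x 40 mm, for the jaw plate. The point is the middle of the pocket's floor; x along the pocket's length, z up.
- nest_collar_floor (a point): Plastic nest 130 x 90 mm, black with grey pocket floor, one of four lying two by two in one fixed aluminium tray. Pocket floor 6 mm, nest top and tray rim 12 mm over the bench. This one has a round pocket about 74 mm in diameter, for the collar. The point is the middle of the pocket's floor; x along the nest's 130 mm side, z up.
- nest_nut_floor (a point): Plastic nest 130 x 90 mm, black with grey pocket floor, one of four lying two by two in one fixed aluminium tray. Pocket floor 6 mm, nest top and tray rim 12 mm over the bench. This one has a square pocket 64 x 64 mm, for the brass nut's flange. The point is the middle of the pocket's floor; x and y along the pocket's sides, z up.
- nest_lever_floor (a point): Plastic nest 130 x 90 mm, black with grey pocket floor, one of four lying two by two in one fixed aluminium tray. Pocket floor 6 mm, nest top and tray rim 12 mm over the bench. Stepped pocket: wide end 56 x 56 mm for the hub, then a 30 mm wide channel for the arm. The point is in the middle of the wide end's floor, where the hub's axis belongs; x along the channel, whose end is 92 mm away; z up.
- bar_mid (a point): Look-alike, does not belong: a plain steel bar offcut, 70 mm long, 24 mm wide, 16 mm high, no holes or serrations. The point is its centre, half-way up; x along its length.
- spacer_mid (a point): Look-alike, does not belong: the smaller steel ring, a grinder spacer, 40 mm outside, 22 mm hole, 16 mm high. The point is its centre, half-way up.
Things that resemble listed ones, but are neither listed nor needed, are in the scene too. What is shaped like the part that bears nest_jaw_floor but red is not meant.

How it is judged:
At the end, for the whole second after the job is handed in: Jaw plate, collar, nut and lever each lie flat and at rest on the floor of their own pocket (within 3 mm of down, 0.06 rad of flat, centre or hub centre within 14 mm of the pocket's point); the plain bar and the small ring are within 30 mm of where they lay (horizontal distance between jaw_mid and nest_jaw_floor below 0.014 m and z of jaw_mid in the frame of nest_jaw_floor between 0.004 and 0.011 m and angle between each of jaw_mid, collar_mid, nut_mid, lever_mid's own z axis and vertical below 0.06 rad and linear speed of each of jaw, collar, nut, lever below 0.02 m/s and horizontal distance between collar_mid and nest_collar_floor below 0.014 m and z of collar_mid in the frame of nest_collar_floor between 0.004 and 0.011 m and horizontal distance between nut_mid and nest_nut_floor below 0.014 m and z of nut_mid in the frame of nest_nut_floor between 0.013 and 0.02 m and horizontal distance between lever_mid and nest_lever_floor below 0.014 m and z of lever_mid in the frame of nest_lever_floor between 0.008 and 0.015 m and angle between the x axis of jaw_mid and the x axis of nest_jaw_floor, either way round below 0.5 rad and angle between the x axis of lever_mid and the x axis of nest_lever_floor, either way round below 0.5 rad and distance of each of bar_mid, spacer_mid from where it was at the start of the episode below 0.03 m); the robot touches nothing.
It fails at once if the plain bar offcut is moved more than 30 mm (distance of bar_mid from where it was at the start of the episode above 0.03 m).
It fails at once if the small spacer ring is moved more than 30 mm (distance of spacer_mid from where it was at the start of the episode above 0.03 m).
It also fails if it takes over 112 s, if anything falls off the work surface, if the arm or the gripper's body presses on something with over 40 N, if the wrist force passes 120 N, or if a joint passes its speed limit or range.

## Working session

There is one attempt and no reset: what is moved stays moved. The work goes in short steps, Python scripts to look and compute and a tool call to move; the robot and the scene stay as the last step left them, time stands still between calls to the robot, and variables do not carry over. Pictures are saved under pics/ and viewed, about 12 in all and at most 16, crops included, and the job is handed in when it is done.

Besides the shell and the picture viewer there is one more tool, called after "Emit:" by a JSON object that holds its "op" and its "data". carry_out: Moves the arm, as the interface text tells. Shifts and turns lie within -1 to 1; 1 stands for 0.1 m of shift or 45 degrees of turn. Its arguments: {"type":"object","properties":{"steps":{"type":"array","items":{"type":"number"}},"grip_force":{"type":"number"}},"required":["steps"]}

```bash
mkdir -p pics; ls
cat > h.py <<'E'
import numpy as np, cv2
from cell import arm,get_image,camera_info
def K(ci,h=384):
    f=h/2/np.tan(np.radians(ci["fovy"])/2)
    return np.array([[f,0,ci["cx"]],[0,f,ci["cy"]],[0,0,1.]])
def snap(n,tag):
    im,d=get_image(n); cv2.imwrite(f"pics/{tag}.png",im[:,:,::-1]); np.save(f"pics/{tag}_d.npy",d); return im,d
def ray(ci,uv):
    p=cv2.undistortPoints(np.array(uv,float).reshape(-1,1,2),K(ci),np.array(ci["dist_coeffs"],float)).reshape(-1,2)
    R=np.array(ci["R"]);t=np.array(ci["t"])
    return -R.T@t, np.c_[p,np.ones(len(p))]@R
def at_z(ci,uv,z):
    c,r=ray(ci,uv); return c+r*((z-c[2])/r[:,2])[:,None]
def at_d(ci,uv,d):
    c,r=ray(ci,uv); return c+r*np.asarray(d)[:,None]
E
python3 - <<'E'
from h import *
for n in("scene","top"):
    ci=camera_info(n);print(n,{k:np.round(v,4).tolist() if k!="fovy" else v for k,v in ci.items()})
    im,d=snap(n,n+"0")
    cv2.imwrite(f"pics/{n}0b.png",cv2.resize(im[:,:,::-1],(800,600),interpolation=cv2.INTER_CUBIC))
    print(np.round(-np.array(ci["R"]).T@np.array(ci["t"]),3),(d>0).mean())
s=arm.observe();print(s, arm.grip_point_offset)
E
```

```text
pics
scene {'fovy': 50.64224318778479, 'cx': 251.7962, 'cy': 190.5873, 'dist_coeffs': [0.0274, 0.0, 0.0, 0.0, 0.0], 'R': [[-0.1213, 0.9926, -0.0104], [0.7538, 0.0853, -0.6516], [-0.6458, -0.0869, -0.7585]], 't': [0.116, -0.4157, 1.3784]}
[1.218 0.04  0.776] 0.9959869384765625
top {'fovy': 55.99317875166959, 'cx': 252.5019, 'cy': 193.6382, 'dist_coeffs': [0.0033, 0.0, 0.0, 0.0, 0.0], 'R': [[-0.0123, -0.9998, -0.0152], [-0.995, 0.0137, -0.0991], [0.0993, 0.0139, -0.995]], 't': [-0.0173, 0.5853, 0.884]}
[ 0.494 -0.038  0.937] 0.9961802164713541
{'clock': 0.1, 'joints': array([-1.40857333,  0.43512174,  0.02498105,  1.57400919, -0.01155546,
        1.13401177, -0.07512534]), 'dq': array([-0.00134442, -0.00066005,  0.00057768, -0.00280946,  0.0010569 ,
        0.00063692,  0.00030272]), 'joint_efforts': array([ 3.97872267e-03, -6.69117236e+01,  9.88404639e-01, -3.15142214e+01,
       -6.04995014e-02,  3.76003271e-02,  7.26753296e-05]), 'position': array([0.16353545, 0.60274533, 0.22604198]), 'ee_rot': array([-1.56218291,  0.20799853, -0.20797469]), 'force': array([0.38578377, 0.53254113, 0.07944711]), 'ft_torque': array([6.81126129e-05, 1.65494601e-02, 1.17671696e-02]), 'width': 1.0022416243623946} 0.0188
```

View pics/top0b.png

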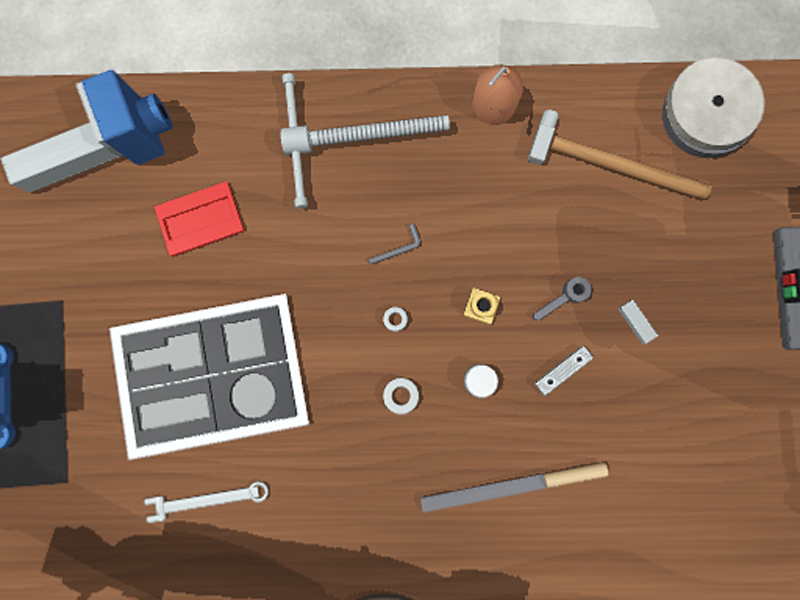

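View pics/scene0b.png

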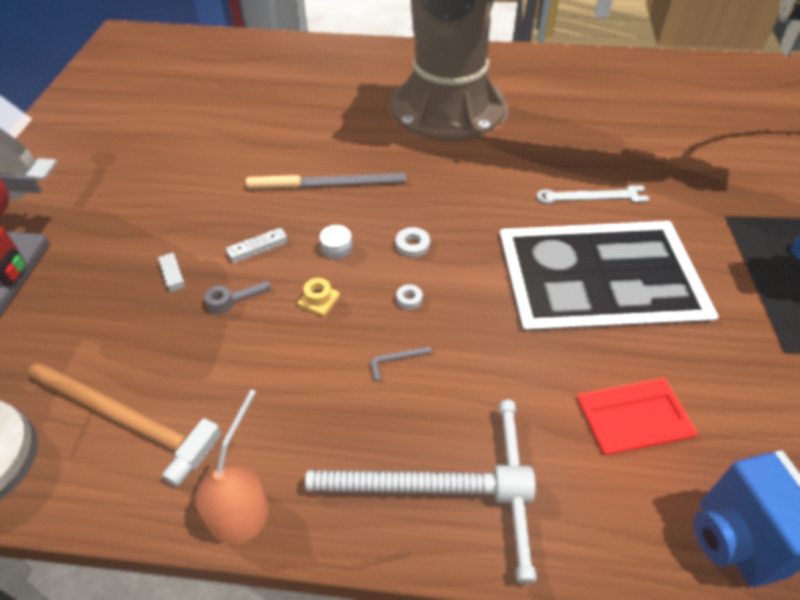

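Top view, 800x600 pixels:
- **Two rings:** (401,397) is larger than (396,319), so it is the collar.
- **Two bars:** (564,370) has holes and is the longer one, so it is the jaw plate. (639,321) is plain, so it is the offcut.
- **Nut:** (483,306).
- **Lever:** hub (577,290), arm end (537,317).
- **White disc:** (482,380), not needed.
- **Tray nests:** lever at top left, nut at top right, jaw at bottom left, collar at bottom right. The red tray is a decoy.

I'll confirm with enlarged crops and measure.

Run:
```python
from h import *
im=cv2.imread("pics/top0.png")
for t,(x,y,w,h) in dict(parts=(240,165,190,95),tray=(65,185,140,112)).items():
    k=4 if t=="parts" else 5
    cv2.imwrite(f"pics/{t}0.png",cv2.resize(im[y:y+h,x:x+w],None,fx=k,fy=k,interpolation=cv2.INTER_CUBIC))
for n in("top","scene"):
    ci=camera_info(n); d=np.load(f"pics/{n}0_d.npy"); v,u=np.mgrid[:384,:512]
    P=at_d(ci,np.c_[u.ravel(),v.ravel()],d.ravel()).reshape(384,512,3)
    np.save(f"pics/{n}0_P.npy",P)
    x,y,z=P[...,0],P[...,1],P[...,2]
    reg=(x>.25)&(x<.72)&(abs(y)<.5)
    print(n,"bench z",np.median(z[reg]), z[reg&(abs(z)<.01)].std())
    m=(reg&(z-np.median(z[reg])>.0065)).astype(np.uint8)
    N,L,S,C=cv2.connectedComponentsWithStats(m)
    for i in range(1,N):
        if S[i,4]<30: continue
        q=P[L==i]; top=q[q[:,2]>np.percentile(q[:,2],90)-.004]
        r=cv2.minAreaRect((top[:,:2]*1000).astype(np.float32))
        print(S[i,4],"pix",C[i].round(),"zmax",np.percentile(q[:,2],90).round(4),"c",np.round(r[0],1),"sz",np.round(r[1],1),"a",round(r[2],1),"mean",(top.mean(0)*1000).round(1))
```

```text
top bench z 0.0003552646361597023 0.0026284652107137615
153 pix [255. 158.] zmax 0.0113 c [611.7 -14.9] sz [ 79.3 225.5] a 81.5 mean [677.2 -33.   28.7]
367 pix [126. 152.] zmax 0.0108 c [632.2 152.9] sz [461.3  91.1] a 65.3 mean [699.6 303.4  16.6]
357 pix [363. 189.] zmax 0.0251 c [ 544.9 -193.1] sz [ 38.4 324.8] a 24.7 mean [ 602.2 -316.6   42.6]
351 pix [308. 195.] zmax 0.0347 c [ 537. -116.] sz [ 37.3 174.7] a 40.6 mean [ 579.8 -166.8   41.2]
7092 pix [133. 241.] zmax 0.0136 c [487.8 198.7] sz [216.1 467.2] a 10.3 mean [471.5 279.7  16.2]
299 pix [408. 205.] zmax 0.0178 c [ 551.2 -420.6] sz [69.3 25.1] a 32.2 mean [ 550.5 -420.9   16.1]
137 pix [253. 204.] zmax 0.0177 c [561.  -24.4] sz [36.3 36.4] a 43.9 mean [560.3 -24.4  16. ]
405 pix [360. 237.] zmax 0.0181 c [ 467.2 -191.9] sz [ 70.9 305.3] a 3.1 mean [ 474.2 -296.4   19.1]
365 pix [307. 243.] zmax 0.0341 c [ 463.7 -110.5] sz [151.1  47.1] a 84.5 mean [ 459.1 -159.5   42.6]
308 pix [256. 253.] zmax 0.0179 c [435.6 -32.5] sz [54.7 55.1] a 25.8 mean [436.  -33.   16.2]
1121 pix [328. 311.] zmax 0.021 c [ 376.7 -182.7] sz [367
[... 764 characters left out ...]
73.1 -295.6   17.3]
256 pix [263. 154.] zmax 0.0186 c [435.8 -31.4] sz [56.3 56.5] a 60.1 mean [436.5 -32.1  17.2]
207 pix [109. 173.] zmax 0.0191 c [ 549.3 -419.9] sz [72.8 23.6] a 31.8 mean [ 550.9 -418.9   17.3]
374 pix [203. 189.] zmax 0.0356 c [ 579.9 -167. ] sz [39.5 37. ] a 11.4 mean [ 581.  -167.2   34.9]
352 pix [147. 189.] zmax 0.0259 c [ 603.5 -322.1] sz [40.1 38.5] a 15.8 mean [ 603.8 -322.4   25. ]
149 pix [261. 189.] zmax 0.0185 c [560.5 -24.3] sz [37.8 39.3] a 61.3 mean [560.6 -24.   17. ]
169 pix [252. 229.] zmax 0.0121 c [675.7 -29.1] sz [36.4 99.8] a 39.8 mean [681.4 -33.7  10.3]
528 pix [405. 251.] zmax 0.0122 c [695.9 298.7] sz [ 47.5 135.6] a 0.6 mean [700.8 306.5  10.5]
```

Run:
```python
import cv2,numpy as np
a=cv2.imread("pics/parts0.png");b=cv2.imread("pics/tray0.png")
print(a.shape,b.shape)
```

```text
(380, 760, 3) (560, 700, 3)
```

View pics/parts0.png

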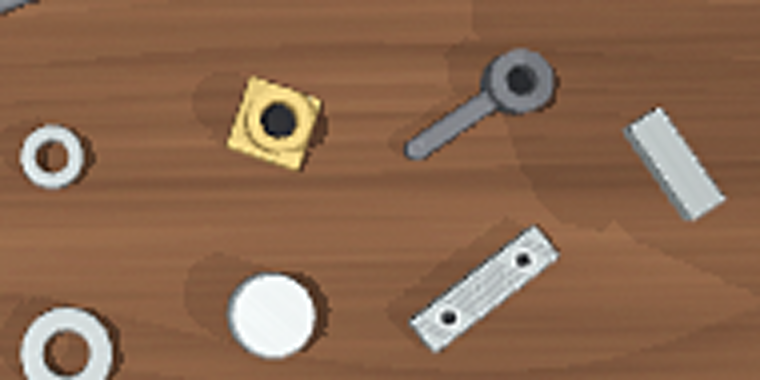

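View pics/tray0.png

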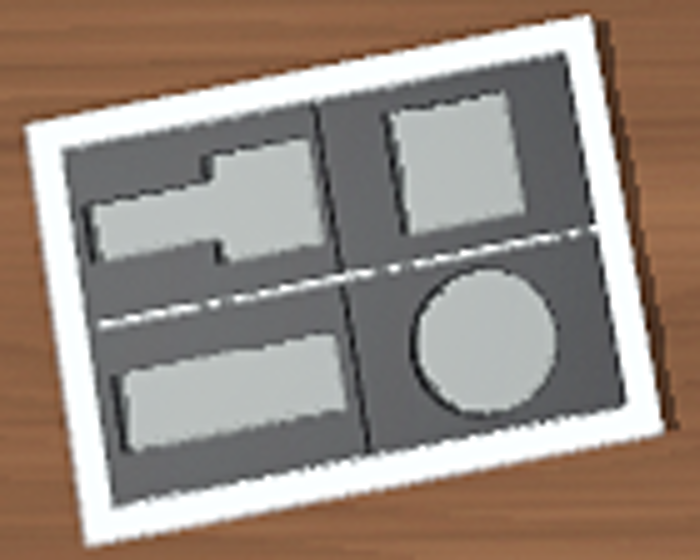

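The crops confirm the choice. In parts0, the jaw plate's two holes are at (449,318) and (523,260), the plain bar is at (675,165), the collar at (67,352) is the larger ring, and the spacer is at (52,157). Next I'll compute angles and pocket positions, using the scene view as a second check.

Run:
```python
from h import *
ci=camera_info("top")
def c2(p,k,off): return (np.array(p,float)+.5)/k-.5+np.array(off)
pp=lambda p,z: (at_z(ci,c2(p,4,(240,165)),z)*1000).round(1)[:,:2]
tt=lambda p,z: (at_z(ci,c2(p,5,(65,185)),z)*1000).round(1)[:,:2]
def ang(a,b): d=b-a; return np.degrees(np.arctan2(d[1],d[0])).round(1)
h=pp([(449,318),(523,260)],.016); print("jaw",h.mean(0),ang(h[1],h[0]))
l=pp([(521,79)],.024)[0]; e=pp([(413,152)],.012)[0]; print("lever",l,e,ang(l,e),np.linalg.norm(l-e))
n=pp([(252,77),(322,97),(300,169),(229,148)],.012); print("nut flange",n.mean(0),[ang(n[i],n[(i+1)%4]) for i in range(4)]); print("nut bore",pp([(278,119)],.034))
r=pp([(67,352),(52,157)],.016); print("rings",r)
z=.012
rim=tt([(27,125),(590,15),(663,432),(88,546)],z); print("rim",rim.tolist(),rim.mean(0),[ang(rim[i],rim[(i+1)%4]) for i in range(4)],[np.linalg.norm(rim[i]-rim[(i+1)%4]).round() for i in range(4)])
z=.006
print("jawfl",(a:=tt([(122,375),(338,334),(350,410),(132,452)],z)).mean(0),ang(a[0],a[1]),ang(a[3],a[2]))
print("nutfl",tt([(388,113),(507,93),(525,213),(407,236)],z).mean(0))
print("colfl",tt([(486,341)],z))
a=tt([(211,157),(307,139),(325,243),(221,264)],z); print("levfl",a.mean(0)); b=tt([(92,206),(98,262)],z).mean(0);print("end",b,ang(a.mean(0),b),np.linalg.norm(b-a.mean(0)))
# floors in both views by colour
for nm in("top","scene"):
    c=camera_info(nm); im=cv2.imread(f"pics/{nm}0.png"); P=np.load(f"pics/{nm}0_P.npy")
    g=im.mean(2); sat=im.max(2).astype(int)-im.min(2)
    m=((g>130)&(g<225)&(sat<25)&(P[...,0]>.35)&(P[...,0]<.62)&(P[...,1]>.12)&(P[...,1]<.43)&(abs(P[...,2])<.02)).astype(np.uint8)
    N,L,S,C=cv2.connectedComponentsWithStats(m)
    for i in range(1,N):
        if S[i,4]>200:
            v,u=np.where(L==i); X=at_z(c,np.c_[u,v],.006)[:,:2]*1000
            print(nm,S[i,4],C[i].round(),"mean",X.mean(0).round(1),"rect",[np.round(q,1) for q in cv2.minAreaRect(X.astype(np.float32))], "z",np.median(P[L==i][:,2]).round(4))
```

```text
jaw [ 473.05 -297.3 ] 126.6
lever [ 605.  -322.6] [ 560.4 -255.6] 123.7 80.48701758668913
nut flange [ 580.475 -168.55 ] [np.float64(-107.0), np.float64(161.4), np.float64(72.6), np.float64(-19.2)]
nut bore [[ 580.7 -166.9]]
rings [[436.7 -32.7]
 [560.  -24.7]]
rim [[551.8, 446.9], [604.9, 156.0], [392.3, 117.5], [338.9, 407.8]] [471.975 282.05 ] [np.float64(-79.7), np.float64(-169.7), np.float64(100.4), np.float64(10.4)] [np.float64(296.0), np.float64(216.0), np.float64(295.0), np.float64(216.0)]
jawfl [413.775 337.55 ] -80.1 -79.9
nutfl [529.3  225.75]
colfl [[438.4 209.4]]
levfl [511.45 324.35]
end [495.4  412.65] 100.3 89.74682445635612
top 566 [156. 217.] mean [529.3 224.7] rect [array([529.8, 225. ]), array([64.6, 60. ]), np.float64(10.1)] z 0.0057
top 698 [110. 226.] mean [507.6 345.7] rect [array([505.8, 354.6]), array([ 55.4, 114.8]), np.float64(10.7)] z 0.0056
top 607 [162. 253.] mean [438.3 209. ] rect [array([438. , 208.9]), array([69.5, 67.7]), np.float64(45.3)] z 0.0057
top 679 [111. 263.] mean [414.7 338.4] rect [array([414.9, 338.5]), array([ 40.9, 111.2]), np.float64(10.5)] z 0.0056
scene 296 [392. 175.] mean [466.8 301.2] rect [array([464.5, 285.4]), array([186.9, 267. ]), np.float64(10.2)] z 0.0125
scene 402 [355. 163.] mean [434.9 210.2] rect [array([434.3, 210. ]), array([68. , 68.1]), np.float64(18.9)] z 0.007
scene 390 [404. 160.] mean [410.5 340. ] rect [array([410.4, 339.9]), array([ 34.2, 111.2]), np.float64(10.1)] z 0.0068
scene 520 [412. 187.] mean [504.3 346.8] rect [array([501.8, 356.6]), array([ 51.1, 116. ]), np.float64(11.2)] z 0.007
scene 443 [363. 189.] mean [526.2 226.6] rect [array([525.6, 226.6]), array([60. , 60.3]), np.float64(9.7)] z 0.007
```

```bash
cat >> h.py <<'E'
from scipy.spatial.transform import Rotation as Ro
def st(tx=None,ty=None,tphi=None):
    s=arm.observe(); R=Ro.from_rotvec(s["ee_rot"]).as_matrix(); z=R[:,2]; p=s["position"]*1000
    phi=np.degrees(np.arctan2(z[1],z[0]))
    print("t",round(s["clock"],2),"p",p.round(1),"phi",round(phi,1),"down",R[:,1].round(3),"q",s["joints"].round(2),"F",s["force"].round(1),"w",round(s["width"]*92,1))
    if tx is not None:
        print("shift(0.1m)",((np.array([tx,ty])-p[:2])/100).round(3),"turn",(None if tphi is None else round(((tphi-phi+90)%180-90)/45,3)))
E
python3 -c "
from h import *
st(436,-32.5,0)"
```

```text
t 0.1 p [163.5 602.7 226. ] phi 74.8 down [-0.    -0.001 -1.   ] q [-1.41  0.44  0.02  1.57 -0.01  1.13 -0.08] F [0.4 0.5 0.1] w 92.2
shift(0.1m) [ 2.725 -6.352] turn -1.663
```

Emit:
{"op": "carry_out", "data": {"steps": [1,0.5,-1,0,0,1,0.5,-1,0,0,1,0.5,-1,0,0], "grip_force": 30}}

```text
clock: 0.4
position: [0.217, 0.4981, 0.2264]
ee_rot: [-1.564, 0.211, -0.213]
force: [-0.4, 0.5, -0.5]
width: 0.995
```

Emit:
{"op": "carry_out", "data": {"steps": [1,0.5,-1,0,0,1,0.5,-1,0,0,1,0.5,-1,0,0]}}

```text
clock: 0.7
position: [0.2662, 0.3981, 0.2265]
ee_rot: [-1.563, 0.212, -0.213]
force: [-0.9, 0.4, 0.3]
width: 0.999
```

```bash
python3 -c "
from h import *
st(436,-32.5,0)"
```

```text
t 0.7 p [266.2 398.1 226.5] phi 74.5 down [ 0.    -0.003 -1.   ] q [-1.16  0.2   0.08  1.92 -0.02  1.03  0.22] F [-0.9  0.4  0.3] w 91.9
shift(0.1m) [ 1.698 -4.306] turn -1.655
```

Emit:
{"op": "carry_out", "data": {"steps": [1,0.4,-1,0,0,1,0.4,-1,0,0,1,0.4,-1,0,0]}}

```text
clock: 1.0
position: [0.3053, 0.2983, 0.2266]
ee_rot: [-1.562, 0.213, -0.213]
force: [0.9, 2.2, 0.5]
width: 0.999
```

Emit:
{"op": "carry_out", "data": {"steps": [1,0.4,-1,0,0,1,0.4,-1,0,0,1,0.4,-1,0,0]}}

```text
clock: 1.3
position: [0.345, 0.199, 0.2268]
ee_rot: [-1.561, 0.212, -0.213]
force: [0.1, 0.1, 1.3]
width: 0.996
```

Emit:
{"op": "carry_out", "data": {"steps": [1,0.4,-1,0,-0.5,1,0.4,-1,0,-0.5,1,0.4,-1,0,-0.5]}}

```text
clock: 1.6
position: [0.3852, 0.0994, 0.227]
ee_rot: [-1.507, 0.523, -0.525]
force: [0.6, 0.1, 0.2]
width: 0.998
```

Emit:
{"op": "carry_out", "data": {"steps": [1,0.5,-1,-0.5,-0.5,1,0.5,-1,-0.5,-0.5,1,0.5,-1,-0.5,-0.5]}}

```text
clock: 1.9
position: [0.4347, 0.0007, 0.1757]
ee_rot: [-1.41, 0.823, -0.825]
force: [-0.5, -0.4, 0.9]
width: 0.998
```

```bash
python3 -c "
from h import *
st(436,-32.5,10.3)"
```

```text
t 1.9 p [434.7   0.7 175.7] phi 29.4 down [ 0.    -0.001 -1.   ] q [-0.57  0.19  0.52  2.11 -0.12  0.87  0.53] F [-0.5 -0.4  0.9] w 91.8
shift(0.1m) [ 0.013 -0.332] turn -0.424
```

Emit:
{"op": "carry_out", "data": {"steps": [1,0,-0.33,0,-0.2,1,0,-0.33,-0.5,-0.4,1,0.01,-0.33,-1,-0.42,1,0.01,-0.33,-1,-0.42]}}

```text
clock: 2.3
position: [0.4311, -0.0293, 0.072]
ee_rot: [-1.302, 1.074, -1.063]
force: [-1.0, 0.2, 0.2]
width: 0.998
```

```bash
python3 -c "
from h import *
st(436.3,-32.5,10.3)
im,d=snap('top','a1')
cv2.imwrite('pics/a1c.png',cv2.resize(im[140:300,180:340,::-1],None,fx=3.5,fy=3.5,interpolation=cv2.INTER_CUBIC))"
```

```text
t 2.3 p [431.1 -29.3  72. ] phi 10.9 down [-0.01  -0.002 -1.   ] q [-0.46  0.38  0.52  2.22 -0.32  0.62  0.48] F [-1.   0.2  0.2] w 91.8
shift(0.1m) [ 0.052 -0.032] turn -0.014
```

View pics/a1c.png

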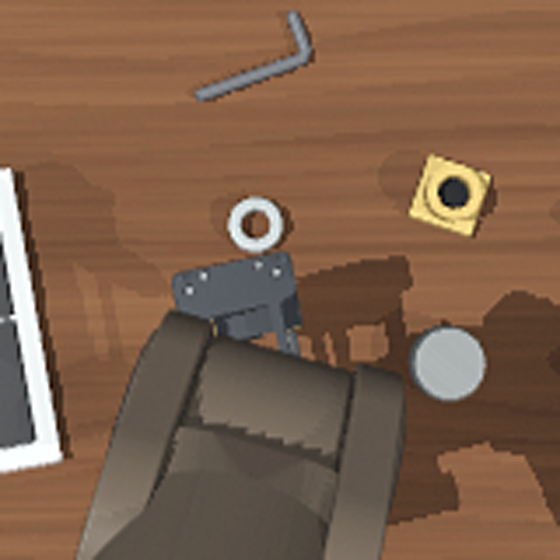

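Emit:
{"op": "carry_out", "data": {"steps": [1,0,0,-0.2,0,1,0,0,-0.4,0,1,0,0,-0.55,0,1,0,0,-0.55,0,1,0,0,-0.55,0]}}

```text
clock: 2.85
position: [0.4361, -0.0292, 0.0237]
ee_rot: [-1.291, 1.065, -1.067]
force: [0.0, 0.6, -0.0]
width: 0.999
```

```bash
python3 -c "
from h import *
st(436.3,-32.5,10.3)"
```

```text
t 2.85 p [436.1 -29.2  23.7] phi 11.0 down [ 0.003  0.001 -1.   ] q [-0.38  0.47  0.43  2.25 -0.42  0.49  0.57] F [ 0.   0.6 -0. ] w 91.9
shift(0.1m) [ 0.002 -0.033] turn -0.015
```

Emit:
{"op": "carry_out", "data": {"steps": [1,0,-0.03,-0.1,0,1,0,-0.03,-0.155,0,1,0,-0.03,-0.155,0,0,0,-0.03,-0.155,0,0,0,-0.03,-0.155,0,0,0,-0.03,-0.155,0,0,0,-0.03,-0.155,0,0,0,-0.03,-0.155,0]}}

```text
clock: 3.65
position: [0.4346, -0.0327, 0.0063]
ee_rot: [-1.293, 1.067, -1.068]
force: [-0.1, -0.1, 0.9]
width: 0.616
```

Emit:
{"op": "carry_out", "data": {"steps": [0,0,0,0,0,0,0,0,0,0,0,0,0,0.4,0,0,0,0,0.7,0,0,0,0,0.7,0]}}

```text
clock: 4.15
position: [0.4365, -0.0328, 0.0788]
ee_rot: [-1.29, 1.064, -1.07]
force: [1.4, -0.2, -1.8]
width: 0.614
```

```bash
python3 -c "
from h import *
st(438.4,209,10.3)"
```

```text
t 4.15 p [436.5 -32.8  78.8] phi 10.9 down [ 0.005  0.001 -1.   ] q [-0.47  0.37  0.54  2.22 -0.32  0.62  0.49] F [ 1.4 -0.2 -1.8] w 56.5
shift(0.1m) [0.019 2.418] turn -0.014
```

Emit:
{"op": "carry_out", "data": {"steps": [0,0,1,0,0,0,0,1,0,0,0,0,1,0,0]}}

```text
clock: 4.45
position: [0.434, 0.0743, 0.0753]
ee_rot: [-1.296, 1.062, -1.058]
force: [0.9, -1.5, -1.4]
width: 0.618
```

Emit:
{"op": "carry_out", "data": {"steps": [0,0,1,0,0,0,0,1,0,0,0,0,1,0,0]}}

```text
clock: 4.75
position: [0.4339, 0.1745, 0.0753]
ee_rot: [-1.296, 1.061, -1.058]
force: [0.6, 0.4, -3.1]
width: 0.622
```

Emit:
{"op": "carry_out", "data": {"steps": [0,0.02,0.42,0,0,0,0.02,0.42,-0.2,0,0,0.02,0.42,-0.4,0,0,0.02,0.42,-0.4,0,0,0.02,0.42,-0.4,0]}}

```text
clock: 5.25
position: [0.4361, 0.2084, 0.0358]
ee_rot: [-1.295, 1.069, -1.068]
force: [0.3, 0.8, -1.8]
width: 0.619
```

```bash
python3 -c "
from h import *
st(438.4,209,10.3)"
```

```text
t 5.25 p [436.1 208.4  35.8] phi 10.9 down [-0.001 -0.001 -1.   ] q [-0.9   0.51  0.46  2.14 -0.4   0.58  0.04] F [ 0.3  0.8 -1.8] w 56.9
shift(0.1m) [0.023 0.006] turn -0.013
```

Emit:
{"op": "carry_out", "data": {"steps": [0,0.02,0,-0.1,0,0,0.02,0,-0.215,0,0,0.02,0,-0.215,0,0,0.02,0,-0.215,0,0.8,0.02,0,-0.215,0,0.8,0.02,0,-0.215,0,0.8,0.02,0,-0.215,0,0.8,0.02,0,0,0,0.8,0.02,0,0.4,0,0.8,0.02,0,0.7,0,0.8,0.02,0,0.7,0]}}

```text
clock: 6.35
position: [0.4408, 0.2103, 0.1098]
ee_rot: [-1.287, 1.065, -1.068]
force: [0.3, -0.5, -0.7]
width: 0.798
```

```bash
python3 -c "
from h import *
st(580,-167.3,-18)"
```

```text
t 6.35 p [440.8 210.3 109.8] phi 10.9 down [ 0.005  0.004 -1.   ] q [-0.99  0.39  0.56  2.08 -0.3   0.75 -0.04] F [ 0.3 -0.5 -0.7] w 73.4
shift(0.1m) [ 1.392 -3.776] turn -0.643
```

Emit:
{"op": "carry_out", "data": {"steps": [0.8,0.4,-1,0,0,0.8,0.4,-1,0,0,0.8,0.4,-1,0,0]}}

```text
clock: 6.65
position: [0.4804, 0.1033, 0.1066]
ee_rot: [-1.291, 1.071, -1.075]
force: [0.8, 0.9, 0.1]
width: 0.8
```

Emit:
{"op": "carry_out", "data": {"steps": [0.8,0.4,-1,0,-0.2,0.8,0.4,-1,0,-0.32,0.8,0.4,-1,0,-0.32]}}

```text
clock: 6.95
position: [0.5202, 0.003, 0.1065]
ee_rot: [-1.175, 1.258, -1.265]
force: [0.5, 0.4, -0.6]
width: 0.796
```

Emit:
{"op": "carry_out", "data": {"steps": [0.8,0.4,-1,0,-0.2,0.8,0.4,-1,0,-0.32,0.8,0.4,-1,0,-0.32]}}

```text
clock: 7.25
position: [0.5598, -0.097, 0.1065]
ee_rot: [-1.041, 1.438, -1.446]
force: [-0.5, -0.4, 0.8]
width: 0.799
```

Emit:
{"op": "carry_out", "data": {"steps": [0.8,0.2,-0.77,0,0,0.8,0.2,-0.77,-0.4,0,0.8,0.2,-0.77,-0.5,0,0.8,0.2,-0.77,-0.5,0,0.8,0.2,-0.77,-0.5,0]}}

```text
clock: 7.75
position: [0.5785, -0.1662, 0.0562]
ee_rot: [-1.046, 1.435, -1.433]
force: [0.1, 0.6, 0.4]
width: 0.801
```

```bash
python3 -c "
from h import *
st(580,-167.3,-18)
im,d=snap('top','b1')
cv2.imwrite('pics/b1c.png',cv2.resize(im[160:320,60:260,::-1],None,fx=3.5,fy=3.5,interpolation=cv2.INTER_CUBIC))"
```

```text
t 7.75 p [ 578.5 -166.2   56.2] phi -17.8 down [-0.001  0.001 -1.   ] q [-0.22  0.65  0.62  1.84 -0.51  0.81  0.35] F [0.1 0.6 0.4] w 73.7
shift(0.1m) [ 0.015 -0.011] turn -0.005
```

View pics/b1c.png

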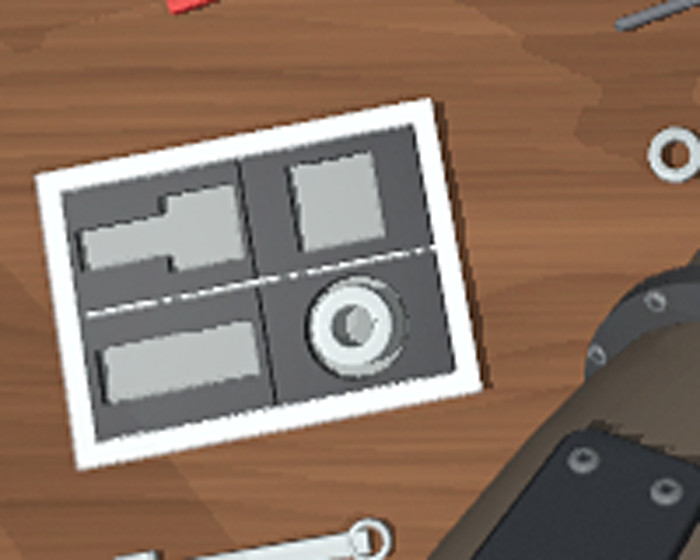

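The collar is in its round pocket at (351,326), slightly left of centre. I'll check its height later. The nut is next.

Emit:
{"op": "carry_out", "data": {"steps": [0.8,0.01,-0.01,-0.2,0,0.8,0.01,-0.01,-0.4,0,0.8,0.01,-0.01,-0.4,0,0,0.01,-0.01,-0.4,0,0,0.01,-0.01,-0.4,0,0,0.01,-0.01,-0.4,0,0,0.01,-0.01,-0.4,0,0,0.01,-0.01,-0.4,0,0,0.01,-0.01,-0.4,0]}}

```text
clock: 8.7
position: [0.5795, -0.1687, 0.0167]
ee_rot: [-1.045, 1.435, -1.435]
force: [-1.7, 0.1, 6.1]
width: 0.43
```

Emit:
{"op": "carry_out", "data": {"steps": [0,0,0,0,0,0,0,0,0.4,0,0,0,0,0.8,0,0,0,0,0.8,0]}}

```text
clock: 9.1
position: [0.5822, -0.1704, 0.1007]
ee_rot: [-1.04, 1.43, -1.44]
force: [1.0, -0.2, -3.1]
width: 0.424
```

```bash
python3 -c "
from h import *
st(529.3,225.3,10.3)"
```

```text
t 9.1 p [ 582.2 -170.4  100.7] phi -17.9 down [ 0.007 -0.002 -1.   ] q [-0.25  0.6   0.67  1.8  -0.47  0.89  0.32] F [ 1.  -0.2 -3.1] w 39.0
shift(0.1m) [-0.529  3.957] turn 0.627
```

Emit:
{"op": "carry_out", "data": {"steps": [0,-0.13,1,0,0,0,-0.13,1,0,0,0,-0.13,1,0,0]}}

```text
clock: 9.4
position: [0.565, -0.059, 0.094]
ee_rot: [-1.051, 1.435, -1.421]
force: [1.3, -0.1, -3.8]
width: 0.428
```

Emit:
{"op": "carry_out", "data": {"steps": [0,-0.13,1,0,0.19,0,-0.13,1,0,0.32,0,-0.13,1,0,0.32]}}

```text
clock: 9.7
position: [0.5517, 0.0402, 0.0945]
ee_rot: [-1.186, 1.249, -1.239]
force: [-0.4, -0.4, -4.2]
width: 0.424
```

Emit:
{"op": "carry_out", "data": {"steps": [0,-0.13,1,0,0.19,0,-0.13,1,0,0.31,0,-0.13,1,0,0.31]}}

```text
clock: 10.0
position: [0.5384, 0.14, 0.0947]
ee_rot: [-1.294, 1.068, -1.059]
force: [0.0, 0.9, -4.9]
width: 0.429
```

Emit:
{"op": "carry_out", "data": {"steps": [0,-0.13,0.95,0,0,0,-0.13,0.95,-0.2,0,0,-0.13,0.95,-0.5,0,0,-0.13,0.95,-0.5,0,0,-0.13,0.95,-0.5,0]}}

```text
clock: 10.5
position: [0.5272, 0.2246, 0.0457]
ee_rot: [-1.292, 1.075, -1.075]
force: [0.0, -0.8, -2.8]
width: 0.429
```

```bash
python3 -c "
from h import *
st(529.3,225.3,10.3)"
```

```text
t 10.5 p [527.2 224.6  45.7] phi 10.4 down [-0.002 -0.002 -1.   ] q [-0.85  0.61  0.51  1.91 -0.42  0.73  0.09] F [ 0.  -0.8 -2.8] w 39.5
shift(0.1m) [0.021 0.007] turn -0.002
```

Emit:
{"op": "carry_out", "data": {"steps": [0,0.02,0.01,-0.12,0,0,0.02,0.01,-0.22,0,0,0.02,0.01,-0.225,0,0,0.02,0.01,-0.225,0,0.57,0.02,0.01,-0.225,0,0.57,0.02,0.01,-0.225,0,0.57,0.02,0.01,-0.225,0,0.57,0.02,0.01,0,0,0.57,0.02,0.01,0.4,0,0.57,0.02,0.01,0.7,0,0.57,0.02,0.01,0.7,0]}}

```text
clock: 11.6
position: [0.5323, 0.2281, 0.1205]
ee_rot: [-1.283, 1.07, -1.075]
force: [-0.7, 0.1, -0.1]
width: 0.572
```

```bash
python3 -c "
from h import *
st(473,-296.5,36.6)"
```

```text
t 11.6 p [532.3 228.1 120.5] phi 10.5 down [ 0.006  0.004 -1.   ] q [-0.9   0.51  0.57  1.85 -0.35  0.87  0.03] F [-0.7  0.1 -0.1] w 52.7
shift(0.1m) [-0.593 -5.246] turn 0.581
```

Emit:
{"op": "carry_out", "data": {"steps": [0.57,-0.1,-1,0,0,0.57,-0.1,-1,0,0,0.57,-0.1,-1,0,0]}}

```text
clock: 11.9
position: [0.5188, 0.1196, 0.1165]
ee_rot: [-1.289, 1.079, -1.082]
force: [-0.4, 0.2, -0.9]
width: 0.571
```

Emit:
{"op": "carry_out", "data": {"steps": [0.57,-0.1,-1,0,0,0.57,-0.1,-1,0,0,0.57,-0.1,-1,0,0]}}

```text
clock: 12.2
position: [0.5086, 0.0198, 0.1166]
ee_rot: [-1.288, 1.079, -1.083]
force: [0.2, 0.4, 0.3]
width: 0.569
```

Emit:
{"op": "carry_out", "data": {"steps": [0.57,-0.1,-1,0,0,0.57,-0.1,-1,0,0,0.57,-0.1,-1,0,0]}}

```text
clock: 12.5
position: [0.4984, -0.0802, 0.1167]
ee_rot: [-1.288, 1.079, -1.084]
force: [-0.3, 0.3, -0.5]
width: 0.573
```

Emit:
{"op": "carry_out", "data": {"steps": [0.57,-0.1,-1,0,0.19,0.57,-0.1,-1,0,0.29,0.57,-0.1,-1,0,0.29]}}

```text
clock: 12.8
position: [0.488, -0.1807, 0.1169]
ee_rot: [-1.376, 0.905, -0.91]
force: [-0.2, 1.0, -0.3]
width: 0.57
```

Emit:
{"op": "carry_out", "data": {"steps": [0.57,-0.1,-1,0,0.19,0.57,-0.1,-1,0,0.29,0.57,-0.1,-1,0,0.29]}}

```text
clock: 13.1
position: [0.4773, -0.281, 0.1168]
ee_rot: [-1.447, 0.732, -0.737]
force: [-0.7, -0.8, 0.3]
width: 0.569
```

Emit:
{"op": "carry_out", "data": {"steps": [0.57,-0.06,-0.22,0,0,0.57,-0.06,-0.22,-0.3,0,0.57,-0.06,-0.22,-0.6,0,0.57,-0.06,-0.22,-0.6,0,0.57,-0.06,-0.22,-0.6,0]}}

```text
clock: 13.6
position: [0.4734, -0.2944, 0.0563]
ee_rot: [-1.445, 0.729, -0.727]
force: [0.7, 0.1, -0.7]
width: 0.571
```

```bash
python3 -c "
from h import *
st(473,-296.5,36.6)
im,d=snap('top','c1')
cv2.imwrite('pics/c1c.png',cv2.resize(im[160:310,60:220,::-1],None,fx=4,fy=4,interpolation=cv2.INTER_CUBIC))"
```

```text
t 13.6 p [ 473.4 -294.4   56.3] phi 36.5 down [-0.001  0.    -1.   ] q [ 0.15  0.56  0.43  1.94 -0.34  0.72  1.43] F [ 0.7  0.1 -0.7] w 52.6
shift(0.1m) [-0.004 -0.021] turn 0.002
```

View pics/c1c.png

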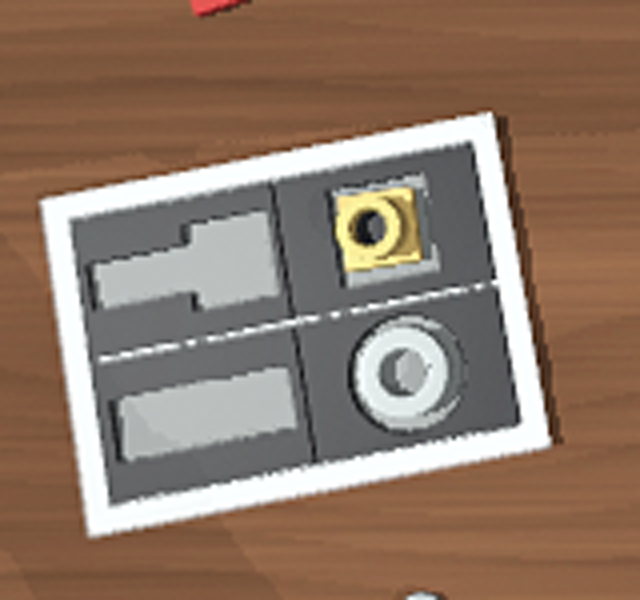

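The nut at (378,230) and the collar at (402,373) are both in their pockets, each about 3 mm towards +y, so I'll aim the next parts 2 mm less in y. Grasping the jaw plate now.

Emit:
{"op": "carry_out", "data": {"steps": [0.57,0,-0.02,-0.25,0,0.57,0,-0.02,-0.47,0,0.57,0,-0.02,-0.48,0,0,0,-0.02,-0.48,0,0,0,-0.02,-0.48,0,0,0,-0.02,-0.48,0,0,0,-0.02,-0.48,0,0,0,-0.02,-0.48,0,0,0,-0.02,-0.48,0]}}

```text
clock: 14.55
position: [0.4738, -0.2974, 0.0091]
ee_rot: [-1.446, 0.727, -0.729]
force: [-2.6, 0.1, 7.2]
width: 0.254
```

Emit:
{"op": "carry_out", "data": {"steps": [0,0,0,0,0,0,0,0,0.4,0,0,0,0,0.8,0,0,0,0,0.8,0]}}

```text
clock: 14.95
position: [0.476, -0.2986, 0.0928]
ee_rot: [-1.445, 0.722, -0.734]
force: [1.1, 0.8, -1.7]
width: 0.258
```

```bash
python3 -c "
from h import *
st(414.8,337,10.3)"
```

```text
t 14.95 p [ 476.  -298.6   92.8] phi 36.6 down [ 0.007 -0.003 -1.   ] q [ 0.13  0.51  0.46  1.91 -0.31  0.79  1.41] F [ 1.1  0.8 -1.7] w 23.7
shift(0.1m) [-0.612  6.356] turn -0.583
```

Emit:
{"op": "carry_out", "data": {"steps": [0,-0.1,1,0,0,0,-0.1,1,0,0,0,-0.1,1,0,0]}}

```text
clock: 15.25
position: [0.4624, -0.1886, 0.0869]
ee_rot: [-1.444, 0.725, -0.716]
force: [0.3, -0.2, -2.6]
width: 0.258
```

Emit:
{"op": "carry_out", "data": {"steps": [0,-0.1,1,0,-0.19,0,-0.1,1,0,-0.29,0,-0.1,1,0,-0.29]}}

```text
clock: 15.55
position: [0.4523, -0.0886, 0.0871]
ee_rot: [-1.377, 0.9, -0.891]
force: [-0.6, -1.0, -2.6]
width: 0.257
```

Emit:
{"op": "carry_out", "data": {"steps": [0,-0.1,1,0,-0.19,0,-0.1,1,0,-0.29,0,-0.1,1,0,-0.29]}}

```text
clock: 15.85
position: [0.4423, 0.0105, 0.0873]
ee_rot: [-1.293, 1.071, -1.065]
force: [0.7, -0.7, -2.6]
width: 0.257
```

Emit:
{"op": "carry_out", "data": {"steps": [0,-0.1,1,0,0,0,-0.1,1,0,0,0,-0.1,1,0,0]}}

```text
clock: 16.15
position: [0.4325, 0.1103, 0.0876]
ee_rot: [-1.294, 1.066, -1.062]
force: [0.3, 0.0, -2.7]
width: 0.255
```

Emit:
{"op": "carry_out", "data": {"steps": [0,-0.1,1,0,0,0,-0.1,1,0,0,0,-0.1,1,0,0]}}

```text
clock: 16.45
position: [0.4226, 0.2103, 0.0877]
ee_rot: [-1.293, 1.066, -1.063]
force: [-0.8, -0.8, -2.6]
width: 0.26
```

Emit:
{"op": "carry_out", "data": {"steps": [0,-0.1,1,0,0,0,-0.1,1,0,0,0,-0.1,1,0,0]}}

```text
clock: 16.75
position: [0.4122, 0.3106, 0.0876]
ee_rot: [-1.292, 1.067, -1.063]
force: [-0.1, -0.7, -3.0]
width: 0.254
```

Emit:
{"op": "carry_out", "data": {"steps": [0,0,0.34,0,0,0,0,0.34,-0.2,0,0,0,0.34,-0.5,0,0,0,0.34,-0.5,0,0,0,0.34,-0.5,0]}}

```text
clock: 17.25
position: [0.4135, 0.3361, 0.038]
ee_rot: [-1.292, 1.074, -1.074]
force: [0.8, 0.5, -2.0]
width: 0.256
```

```bash
python3 -c "
from h import *
st(414.8,337,10.3)"
```

```text
t 17.25 p [413.5 336.1  38. ] phi 10.5 down [-0.001 -0.002 -1.   ] q [-1.16  0.57  0.52  2.02 -0.45  0.67 -0.16] F [ 0.8  0.5 -2. ] w 23.5
shift(0.1m) [0.013 0.009] turn -0.004
```

Emit:
{"op": "carry_out", "data": {"steps": [0,0.01,0.01,-0.12,0,0,0.01,0.01,-0.22,0,0,0.01,0.01,-0.225,0,0,0.01,0.01,-0.225,0,0.42,0.01,0.01,-0.225,0,0.42,0.01,0.01,-0.225,0,0.42,0.01,0.01,-0.225,0,0.42,0.01,0.01,0,0,0.42,0.01,0.01,0.4,0,0.6,0.01,0.01,0.8,0,0.6,0.01,0.01,0.8,0]}}

```text
clock: 18.35
position: [0.4172, 0.3399, 0.123]
ee_rot: [-1.282, 1.072, -1.073]
force: [0.2, -0.1, 0.7]
width: 0.545
```

```bash
python3 -c "
from h import *
st(604,-321.5,33.7)"
```

```text
t 18.35 p [417.2 339.9 123. ] phi 10.4 down [ 0.005  0.006 -1.   ] q [-1.24  0.45  0.62  1.95 -0.35  0.84 -0.24] F [ 0.2 -0.1  0.7] w 50.1
shift(0.1m) [ 1.868 -6.614] turn 0.517
```

Emit:
{"op": "carry_out", "data": {"steps": [0.7,0.3,-1,0,0,0.7,0.3,-1,0,0,0.7,0.3,-1,0,0]}}

```text
clock: 18.65
position: [0.4462, 0.2317, 0.1187]
ee_rot: [-1.288, 1.078, -1.081]
force: [0.0, -0.5, 0.5]
width: 0.7
```

Emit:
{"op": "carry_out", "data": {"steps": [0.7,0.3,-1,0,0,0.7,0.3,-1,0,0,0.7,0.3,-1,0,0]}}

```text
clock: 18.95
position: [0.4761, 0.1317, 0.1187]
ee_rot: [-1.287, 1.078, -1.082]
force: [-0.6, 0.7, -0.6]
width: 0.703
```

Emit:
{"op": "carry_out", "data": {"steps": [0.7,0.3,-1,0,0,0.7,0.3,-1,0,0,0.7,0.3,-1,0,0]}}

```text
clock: 19.25
position: [0.506, 0.0317, 0.1188]
ee_rot: [-1.287, 1.077, -1.083]
force: [-0.2, 0.5, -0.6]
width: 0.698
```

Emit:
{"op": "carry_out", "data": {"steps": [0.7,0.3,-1,0,0,0.7,0.3,-1,0,0,0.7,0.3,-1,0,0]}}

```text
clock: 19.55
position: [0.5357, -0.0685, 0.1189]
ee_rot: [-1.288, 1.076, -1.083]
force: [-0.2, -0.0, 1.3]
width: 0.702
```

Emit:
{"op": "carry_out", "data": {"steps": [0.7,0.3,-1,0,0.19,0.7,0.3,-1,0,0.26,0.7,0.3,-1,0,0.26]}}

```text
clock: 19.85
position: [0.5652, -0.1688, 0.1188]
ee_rot: [-1.368, 0.921, -0.928]
force: [-0.9, 0.5, 0.1]
width: 0.701
```

Emit:
{"op": "carry_out", "data": {"steps": [0.7,0.3,-1,0,0.19,0.7,0.3,-1,0,0.26,0.7,0.3,-1,0,0.26]}}

```text
clock: 20.15
position: [0.5944, -0.2689, 0.1185]
ee_rot: [-1.435, 0.766, -0.771]
force: [-0.3, 0.0, -0.2]
width: 0.701
```

Emit:
{"op": "carry_out", "data": {"steps": [0.7,0.09,-0.58,0,0,0.7,0.09,-0.58,0,0,0.7,0.09,-0.58,-0.3,0,0.7,0.09,-0.58,-0.6,0,0.7,0.09,-0.58,-0.6,0,0.7,0.09,-0.58,-0.6,0]}}

```text
clock: 20.75
position: [0.6036, -0.3188, 0.0582]
ee_rot: [-1.433, 0.765, -0.763]
force: [1.1, -0.3, 0.8]
width: 0.701
```

```bash
python3 -c "
from h import *
st(604,-321.5,33.7)
im,d=snap('top','d1')
t=cv2.resize(im[165:305,65:205,::-1],None,fx=4,fy=4,interpolation=cv2.INTER_CUBIC)
im2,d=snap('scene','d1s')
s=cv2.resize(im2[130:220,60:120,::-1],(373,560),interpolation=cv2.INTER_CUBIC)
cv2.imwrite('pics/d1c.png',np.hstack([t,s])[:, :800])"
```

```text
t 20.75 p [ 603.6 -318.8   58.2] phi 33.9 down [-0.001  0.001 -1.   ] q [ 0.13  0.72  0.46  1.61 -0.38  0.9   1.32] F [ 1.1 -0.3  0.8] w 64.5
shift(0.1m) [ 0.004 -0.027] turn -0.004
```

View pics/d1c.png

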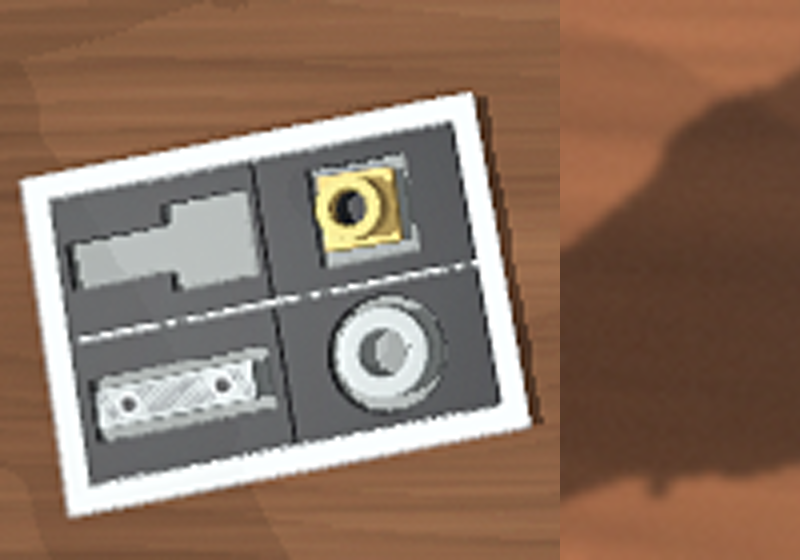

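The jaw plate at (177,400) is in the long pocket, about 5 mm towards +y, so I'll aim the lever 4 mm less in y. Grasping the lever hub now.

Emit:
{"op": "carry_out", "data": {"steps": [0.7,0,-0.03,-0.25,0,0.7,0,-0.03,-0.46,0,0.7,0,-0.03,-0.47,0,0,0,-0.03,-0.47,0,0,0,-0.03,-0.47,0,0,0,-0.03,-0.47,0,0,0,-0.03,-0.47,0,0,0,-0.03,-0.47,0,0,0,-0.03,-0.47,0], "grip_force": 40}}

```text
clock: 21.75
position: [0.6041, -0.3235, 0.0126]
ee_rot: [-1.433, 0.762, -0.765]
force: [-1.9, -0.8, 8.2]
width: 0.424
```

Emit:
{"op": "carry_out", "data": {"steps": [0,0,0,0,0,0,0,0,0.4,0,0,0,0,0.9,0,0,0,0,0.9,0]}}

```text
clock: 22.15
position: [0.6069, -0.3254, 0.1083]
ee_rot: [-1.432, 0.755, -0.773]
force: [1.1, -0.5, -2.0]
width: 0.419
```

```bash
python3 -c "
from h import *
st(511,321,10.3)
im2,d=snap('scene','e1s')
cv2.imwrite('pics/e1c.png',cv2.resize(im2[60:240,80:240,::-1],None,fx=3.3,fy=3.3,interpolation=cv2.INTER_CUBIC))"
```

```text
t 22.15 p [ 606.9 -325.4  108.3] phi 33.9 down [ 0.01  -0.005 -1.   ] q [ 0.12  0.67  0.49  1.57 -0.36  0.98  1.3 ] F [ 1.1 -0.5 -2. ] w 38.5
shift(0.1m) [-0.959  6.464] turn -0.523
```

View pics/e1c.png

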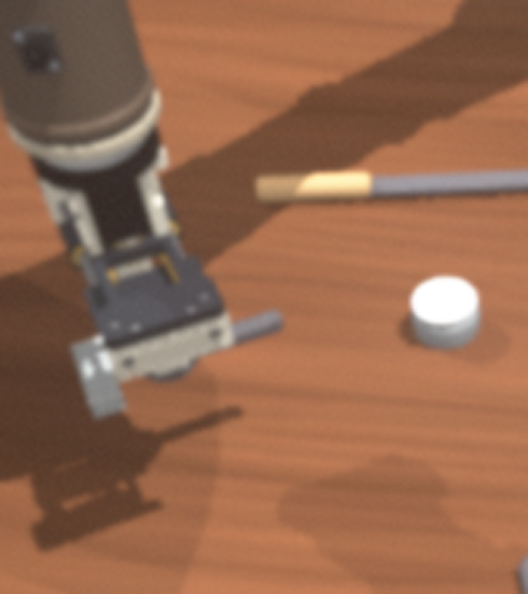

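The lever is held level with its arm free, and the bar is undisturbed. Carrying it over.

Emit:
{"op": "carry_out", "data": {"steps": [0,-0.13,1,0,0,0,-0.13,1,0,0,0,-0.13,1,0,0]}}

```text
clock: 22.5
position: [0.59, -0.2124, 0.0988]
ee_rot: [-1.43, 0.762, -0.75]
force: [0.2, 1.3, -2.5]
width: 0.424
```

Emit:
{"op": "carry_out", "data": {"steps": [0,-0.13,1,0,-0.19,0,-0.13,1,0,-0.26,0,-0.13,1,0,-0.26]}}

```text
clock: 22.8
position: [0.5764, -0.1125, 0.0989]
ee_rot: [-1.368, 0.919, -0.906]
force: [0.7, 0.4, -2.8]
width: 0.423
```

Emit:
{"op": "carry_out", "data": {"steps": [0,-0.13,1,0,-0.19,0,-0.13,1,0,-0.26,0,-0.13,1,0,-0.26]}}

```text
clock: 23.1
position: [0.5628, -0.013, 0.0991]
ee_rot: [-1.294, 1.072, -1.06]
force: [1.0, -0.0, -4.4]
width: 0.423
```

Emit:
{"op": "carry_out", "data": {"steps": [0,-0.13,1,0,0,0,-0.13,1,0,0,0,-0.13,1,0,0]}}

```text
clock: 23.4
position: [0.5495, 0.0863, 0.0994]
ee_rot: [-1.295, 1.069, -1.06]
force: [-0.6, 0.5, -1.3]
width: 0.421
```

Emit:
{"op": "carry_out", "data": {"steps": [0,-0.13,1,0,0,0,-0.13,1,0,0,0,-0.13,1,0,0]}}

```text
clock: 23.7
position: [0.5362, 0.1861, 0.0995]
ee_rot: [-1.295, 1.068, -1.06]
force: [0.1, 0.4, -2.8]
width: 0.419
```

Emit:
{"op": "carry_out", "data": {"steps": [0,-0.13,1,0,0,0,-0.13,1,0,0,0,-0.13,1,0,0]}}

```text
clock: 24.0
position: [0.5227, 0.2861, 0.0995]
ee_rot: [-1.294, 1.068, -1.061]
force: [-0.4, -0.2, -3.3]
width: 0.425
```

Emit:
{"op": "carry_out", "data": {"steps": [0,-0.15,0.43,0,0,0,-0.15,0.43,-0.2,0,0,-0.15,0.43,-0.55,0,0,-0.15,0.43,-0.55,0,0,-0.15,0.43,-0.55,0]}}

```text
clock: 24.5
position: [0.5102, 0.319, 0.0457]
ee_rot: [-1.293, 1.074, -1.074]
force: [1.6, -0.3, -2.3]
width: 0.423
```

```bash
python3 -c "
from h import *
st(511,321,10.3)"
```

```text
t 24.5 p [510.2 319.   45.7] phi 10.5 down [-0.002 -0.002 -1.   ] q [-1.03  0.66  0.58  1.84 -0.49  0.79 -0.01] F [ 1.6 -0.3 -2.3] w 39.0
shift(0.1m) [0.008 0.02 ] turn -0.004
```

Emit:
{"op": "carry_out", "data": {"steps": [0,0.01,0.02,-0.15,0,0,0.01,0.02,-0.26,0,0,0.01,0.02,-0.265,0,0,0.01,0.02,-0.265,0,0.58,0.01,0.02,-0.265,0,0.58,0.01,0.02,-0.265,0,0.58,0.01,0.02,-0.265,0,0.58,0.01,0.02,0,0,0.58,0.01,0.02,0.5,0,0.58,0.01,0.02,1,0,0.58,0.01,0.02,1,0]}}

```text
clock: 25.6
position: [0.5155, 0.3235, 0.1531]
ee_rot: [-1.279, 1.07, -1.075]
force: [1.3, -0.2, -1.3]
width: 0.581
```

Emit:
{"op": "carry_out", "data": {"steps": [0.58,-0.2,-1,0.3,0,0.58,-0.2,-1,0.3,0,0.58,-0.2,-1,0.3,0]}}

```text
clock: 25.9
position: [0.4917, 0.216, 0.178]
ee_rot: [-1.286, 1.078, -1.079]
force: [0.0, 0.1, 0.5]
width: 0.579
```

Emit:
{"op": "carry_out", "data": {"steps": [0.58,-0.2,-1,0.3,0,0.58,-0.2,-1,0.3,0,0.58,-0.2,-1,0.3,0]}}

```text
clock: 26.2
position: [0.4714, 0.1166, 0.2078]
ee_rot: [-1.286, 1.078, -1.079]
force: [1.0, 0.7, 0.3]
width: 0.579
```

Emit:
{"op": "carry_out", "data": {"steps": [0.58,-0.2,-1,0.3,0,0.58,-0.2,-1,0.3,0,0.58,-0.2,-1,0.3,0]}}

```text
clock: 26.5
position: [0.4513, 0.0171, 0.2378]
ee_rot: [-1.285, 1.078, -1.079]
force: [1.0, -1.1, 0.1]
width: 0.581
```

Emit:
{"op": "carry_out", "data": {"steps": [0.58,-0.2,-1,0.3,0,0.58,-0.2,-1,0.3,0,0.58,-0.2,-1,0.3,0,0.58,-0.2,-1,0.3,0,0.58,-0.2,-1,0.3,0]}}

```text
clock: 27.0
position: [0.4319, -0.0764, 0.2659]
ee_rot: [-1.29, 1.073, -1.072]
force: [0.3, 0.5, 0.2]
width: 0.575
```

Run:
```python
from h import *
st()
im,d=snap('top','f1'); snap('scene','f1s')
cv2.imwrite('pics/f1c.png',cv2.resize(im[165:305,65:205,::-1],None,fx=4,fy=4,interpolation=cv2.INTER_CUBIC))
c=camera_info('top'); v,u=np.mgrid[165:305,65:205]
P=at_d(c,np.c_[u.ravel(),v.ravel()],d[165:305,65:205].ravel())*1000
for n,x,y,zc in(('jaw',414.8,337,22),('collar',438.4,207,22),('nut',529.3,224,40),('lever hub',511,322,30)):
    r=np.hypot(P[:,0]-x,P[:,1]-y)<42; q=P[r&(P[:,2]>zc-3.5)&(P[:,2]<zc+6)]
    if n=='jaw': q=P[(np.hypot(P[:,0]-x,P[:,1]-y)<64)&(P[:,2]>18.5)&(P[:,2]<26)&(P[:,0]<450)&(P[:,1]>270)]
    A=np.c_[q[:,:2]-q[:,:2].mean(0),np.ones(len(q))]; k=np.linalg.lstsq(A,q[:,2],rcond=None)[0]
    print(n,len(q),"rect",[np.round(a,1) for a in cv2.minAreaRect(q[:,:2].astype(np.float32))],"ztop",np.median(q[:,2]).round(1),"tilt",k[:2].round(3))
```

```text
t 27.0 p [431.9 -76.4 265.9] phi 10.5 down [-0.     0.001 -1.   ] q [-0.78  0.08  0.92  1.99 -0.07  1.1   0.36] F [0.3 0.5 0.2] w 52.9
jaw 372 rect [array([415.5, 338.5]), array([23.5, 99.7]), np.float64(10.5)] ztop 21.6 tilt [0.011 0.003]
collar 291 rect [array([439.9, 209.3]), array([55.8, 56.5]), np.float64(75.0)] ztop 21.6 tilt [ 0.002 -0.001]
nut 131 rect [array([530.2, 227.4]), array([38.8, 37.5]), np.float64(89.9)] ztop 39.4 tilt [-0.016  0.004]
lever hub 146 rect [array([513. , 321.4]), array([38.4, 35.2]), np.float64(89.2)] ztop 29.7 tilt [ 0.013 -0.01 ]
```

View pics/f1c.png

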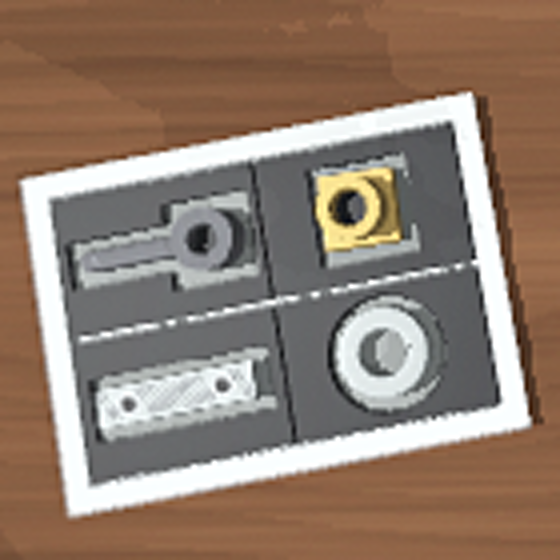

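All four lie flat at the expected heights, within about 3 mm of the pocket points. One last check on the look-alikes, then I'll hand in.

Run:
```python
from h import *
c=camera_info('scene'); d=np.load('pics/f1s_d.npy'); v,u=np.mgrid[:384,:512]
P=at_d(c,np.c_[u.ravel(),v.ravel()],d.ravel())*1000
for n,x,y in(('bar',550.9,-419),('spacer',560.6,-24)):
    q=P[(np.hypot(P[:,0]-x,P[:,1]-y)<60)&(P[:,2]>13)&(P[:,2]<22)]
    print(n,len(q),q.mean(0).round(1) if len(q) else None)
arm.sign_off()
```

```text
bar 194 [ 551.  -418.8   17.1]
spacer 121 [561.6 -24.4  16.5]
the job is handed in; nothing more can be done
```

The jaw plate, collar, nut and lever are each in their own pocket, and the job was handed in after about 27 s of the 112 s allowed. Sign-off gives no verdict, so the result rests on my own last checks:

| Part | Offset from pocket point | Top height measured | Top height expected |
|---|---|---|---|
| Jaw plate | about 1–2 mm | 21.6 mm | 22 mm |
| Collar | about 1–2 mm | 21.6 mm | 22 mm |
| Brass nut | about 2–3 mm | 39.4 mm | 40 mm |
| Lever hub | about 3–4 mm | 29.7 mm | 30 mm |

- **Flatness:** tilts fitted from the depth image were under 0.02 rad, against the 0.06 rad limit.
- **Look-alikes:** the plain bar measured within 1 mm and the spacer ring about 1 mm from where they started.
- **Arm:** it ended clear of everything, with no notable contact forces in the readings.
- **Disagreement between checks:** in the pictures the collar, nut and jaw plate looked 3–5 mm off towards +y, more than the depth measurement shows. This is probably viewing angle, and either figure is well inside the 14 mm limit.

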